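# Rock a stuck tube block out of a dry-bath heater and hold it clear

## Robot

A 6-joint arm with a two-finger parallel gripper is mounted at the origin on a cart in front of the work surface, level with it; the furniture and walls round the work are solid. World frame = base frame: x ahead of the robot, y to its left, z up, the work surface at z = 0. Lengths are in mm, angles in rad, forces in N, time in s.
With the tool pointing down it reaches from about 350 to 875 mm from the base axis. Payload 4.2 kg.
Tool frame: the origin (TCP) lies midway between the tips of the shut fingers; the grasp point (between the pads) lies 19 mm behind it; z points along the fingers, y is the direction in which the jaws open and shut (so a half turn about z gives the same grasp; the last joint's range is limited). The gripper opens to 85 mm and grips with 20 to 120 N. Pads are 22 mm wide; open, the fingers measure 114 mm over their backs; the gripper's body (76 mm by 85 mm) begins 54 mm behind the grasp point. The pads swing forward as they close: fully open they stand 13 mm farther back than shut.
Start: joints at [1.418, 0.385, 0.008, 0, -1.194, -0.259], TCP at [250.129, 572.743, 231.312] pointing down, gripper open.
Joint ranges: [-3.14, 3.14], [-1.21, 2.06], [-1.07, 1.41], [-3.16, 2.05], [-2.99, -0.16], [-3.1, 3.1]. Speed limits (rad/s): [2.79, 2.79, 3.14, 3.14, 3.14, 3.14].

## Interface

Orientations are given as a unit quaternion [x, y, z, w].
In Python, from bench import read_state, get_image, job_done, search_frame, regions_of gives the robot as it stands.
- The arm moves only by the tool servo_tool, never from a script. Its arguments are lists of equal length, an entry for each row: "turn": the turn, a rotation vector about the world's x, y, z in rad, a list of three; "dp": the shift along the world's x, y, z in m, a list of three; "fingers": the finger opening in m, from 0 to 0.0854. In form: {"turn": [[rx, ry, rz], ...], "dp": [[tx, ty, tz], ...], "fingers": [fingers, ...]}. A call has exactly 5 rows; each row shifts and turns the pose as measured when the row begins; what a row does not reach is not made up. A row lasts 1/8 s, in which the tool goes at most 62.5 mm and 10.7 degrees, less where a joint would pass 70% of its speed; a pose out of reach is approached as far as the arm can. A call is refused whole if a number of a shift passes 0.0625 or a number of a turn 0.188, either way. A call with a gripper value outside its range is refused whole. The fingers move at their own pace and stop on an object; the grip force is fixed at half the most. Time passes only in rows, so rows that do not move let the fingers close, or fill a call up. It gives the time, the measured TCP pose, the force and the opening at its end, in the units of the state.
- read_state(): the state, without advancing time (a new reading comes with each control period).
- get_image(name): name is "side" or "top"; returns a dict with "img" (384x512x3 uint8, red, green, blue), "vfov" (degrees; the focal length in pixels is half the picture's height over the tangent of half this angle, whatever the lens; pixels are square), "cx", "cy" (the principal point, pixels), "k1" (the pictures are not rectified: a ray, as slopes to the right and down, at radius r is drawn at 1 + k1 r^2 times it, then the intrinsics apply), "world_from_camera" (4x4, takes a point from camera to world coordinates). Camera axes: x right, y down, z forward; pixel columns grow to the right and rows downward; lengths in mm; the calibration is good to about 2 mm. A picture is of the moment at which its call begins. There is no depth.
- job_done(): hands the job in, once; it reports no verdict.
Trained networks look in the newest picture that a camera, given by its name, has taken for a name from the list of things; names that differ only in an ending like _2 or _b are one class to them, and where a whole thing is asked for, a point or a joint stands for the part that bears it (a point fixed in the world has none). Each returns a list of dicts, best first, with "score" (0 to 1); they miss things now and then, are a little off and sometimes report something else, mostly with a low value. They report only what shows in the picture. A call takes as long as a camera call.
- search_frame(query, camera): "box" ([left, top, width, height] in pixels, round what is visible of it).
- regions_of(query, camera): "region" (384x512 bool, what is visible of it) and "box" ([left, top, width, height] in pixels, round what is visible of it).
The state is a dict: "clock": time; "joints": joint angles; "joint_vel": joint speeds; "joint_efforts": joint torques, N m; "position": TCP position; "ee_rot": TCP orientation; "contact_force": force on the tool from outside, world axes, zero at the start; "wrist_torque": the same for the moment, N m; "gripper_width": finger opening in mm.
Only numpy, scipy, OpenCV 4.12 (cv2) and the standard library are available. Lean on these libraries where they do the work, as an engineer would, in place of code of your own. Each camera call takes 0.05 s, during which the arm holds its last target. There are 200 camera calls.

## Task

The dry-bath heater is unplugged and cold, and its aluminium tube block sits tight between the spring strips at the two ends of the well; a straight pull would only lift the whole heater. Take the block by the black lifting handle on top and rock it a few degrees at a time to one side and then to the other (one end up, then the other end up) so that it walks up and frees while the heater stays standing on the bench, and leave the things round it where they are. Finish while still holding the block in the gripper, level and at rest straight over the well, its underside just clear of the rim (a centimetre or two), so that I can wipe out the well.

Things in the scene. Friction and masses are not known exactly. Their poses are not given: they have to be found in the camera images.
- heater: Off-white bench dry-bath heater with a grey lower tray, 210 (x) x 250 (y) x 76 mm high, 1.5 kg, standing loose on four rubber feet (220 mm apart in y). Origin: centre of the base, on the bench. x points from the sloping control panel (front, -x) to the back, y is along the long direction of the well, z up. The well is a rectangular pocket 55 (x) x 102 (y) mm, 36 mm deep.
- well_floor (a point): Centre of the well's floor, 18 mm behind the heater's origin (+x) and 40 mm above the bench; axes as the heater's.
- well_rim (a point): Centre of the well's mouth, level with the heater's flat top, 76 mm above the bench.
- block: Aluminium tube block, 50 (x) x 96 (y) x 44 mm high, 0.33 to 0.6 kg, ten tube holes in its top, seated in the well with 2.5 mm of room on each long side and 3 mm at each end. Origin: centre of its underside (on the well floor at the start); axes as the heater's at the start. Tilted 0.06 rad about one end, its other end slides up about 6 mm and stays up there.
- strip_left (a joint): Sprung steel strip in the well's end wall at +y; 0 as the seated block presses it, positive pressed deeper (m), -0.0015 fully out. Spring 4 N/mm, about 23 N at 0, touching the block's end face 15 mm above the well floor. It grips by friction, about 9 to 15 N an end: both ends together hold more than the heater's weight. It lets go of an end whose lower edge is over 20 mm above the well floor.
- strip_right (a joint): The same strip at the -y end of the well.
- block_handle (a point): Centre of the black lifting handle, 83 mm above the block's underside: a bar 50 mm long (y, along the block), 18 mm wide (x) and 22 mm high with rounded edges, carried on two 8 mm steel posts with 28 mm of free height between bar and block. It can be gripped from above over its two ends (50 mm) or across its width (18 mm); a grip over the ends gives the best leverage for rocking.
- block_end_left (a point): Middle of the lower edge of the block's end face at +y (48 mm from the block's centre).
- block_end_right (a point): Middle of the lower edge of the block's end face at -y.
- microtube_rack: Orange rack with microtubes, 62 x 112 x 38 mm, standing to the left of the heater. Bystander; origin: centre of the underside.
- lab_timer: White lab timer, 66 x 62 x 18 mm, lying to the right of the heater. Bystander; origin: centre of the underside.
- dropper_bottle: Amber dropper bottle, 31 x 30 x 96 mm, standing to the right of the heater. Bystander; origin: centre of the underside.

How it is judged:
By the outcome, as a careful person would: the job done as asked, in the order asked, and still so for the second after the job is handed in, while the arm keeps its last pose, push and grip.
It also fails if it takes over 35 s, if anything falls off the work surface, if the arm or the gripper's body presses on something with over 40 N, if the wrist force passes 120 N, or if a joint passes its speed limit or range.

## Working session

There is one attempt and no reset: what is moved stays moved. The work goes in short steps, Python scripts to look and compute and a tool call to move; the robot and the scene stay as the last step left them, time stands still between calls to the robot, and variables do not carry over. Pictures are saved under pics/ and viewed, about 8 in all and at most 12, crops included, and the job is handed in when it is done.

Besides the shell and the picture viewer there is one more tool, called after "Emit:" as name(argument=value, ...), one argument or row to a line, values as JSON. servo_tool: Moves the arm, as the interface text tells. Its arguments: {"type":"object","properties":{"turn":{"type":"array","items":{"type":"array","items":{"type":"number"}}},"dp":{"type":"array","items":{"type":"array","items":{"type":"number"}}},"fingers":{"type":"array","items":{"type":"number"}}},"required":["turn","dp","fingers"]}

```bash
mkdir -p pics
cat > h.py <<'E'
import numpy as np, cv2
from bench import *
def cal(d):
    H,W=d["img"].shape[:2]; f=H/2/np.tan(np.radians(d["vfov"])/2)
    return f,d["cx"],d["cy"],d["k1"],np.array(d["world_from_camera"])
def ray(d,u,v):
    f,cx,cy,k,T=cal(d); x,y=(u-cx)/f,(v-cy)/f; a,b=x,y
    for _ in range(30):
        s=1+k*(a*a+b*b); a,b=x/s,y/s
    return T[:3,3],T[:3,:3]@np.array([a,b,1])
def at_z(d,u,v,z):
    o,r=ray(d,u,v); return o+r*(z-o[2])/r[2]
def proj(d,P):
    f,cx,cy,k,T=cal(d); p=(np.atleast_2d(P)-T[:3,3])@T[:3,:3]; a=p[:,:2]/p[:,2:]
    return a*(1+k*(a**2).sum(1,keepdims=True))*f+[cx,cy]
def save(d,n,crop=None):
    im=d["img"][:,:,::-1]
    if crop: x,y,w,h=crop; im=cv2.resize(im[y:y+h,x:x+w],None,fx=3,fy=3,interpolation=cv2.INTER_CUBIC)
    cv2.imwrite("pics/"+n,im)
E
python3 - <<'E'
from h import *
D={c:get_image(c) for c in("top","side")}
ims=[]
for c,d in D.items():
    print(c,d["vfov"],d["cx"],d["cy"],d["k1"],np.round(d["world_from_camera"],3).tolist())
    for q in("heater","block","block_handle","microtube_rack","lab_timer","dropper_bottle"):
        print(c,q,[(np.round(r["box"]).tolist(),round(r["score"],2)) for r in search_frame(q,c)[:2]])
    save(d,c+"0.png")
print(read_state())
E
```

```text
top 51.05831541912742 258.89095861078334 190.32622260183305 0.022507384903064843 [[-0.022, -0.995, 0.093, 330.593], [-1.0, 0.022, -0.004, 43.481], [0.002, -0.094, -0.996, 1312.144], [0.0, 0.0, 0.0, 1.0]]
top heater [([246.0, 162.0, 84.0, 78.0], 0.68)]
top block [([244.0, 163.0, 87.0, 74.0], 0.64), ([274.0, 179.0, 32.0, 22.0], 0.58)]
top block_handle [([272.0, 183.0, 34.0, 17.0], 0.7)]
top microtube_rack [([210.0, 191.0, 33.0, 21.0], 0.81)]
top lab_timer [([335.0, 216.0, 23.0, 24.0], 0.85)]
top dropper_bottle []
side 55.47068607391734 257.3377020457532 194.53021979627744 -0.01973834076599002 [[0.985, -0.08, 0.156, 307.551], [-0.175, -0.46, 0.87, -737.942], [0.002, -0.884, -0.467, 508.394], [0.0, 0.0, 0.0, 1.0]]
side heater [([199.0, 196.0, 107.0, 88.0], 0.87)]
side block [([250.0, 193.0, 29.0, 45.0], 0.94), ([201.0, 298.0, 39.0, 34.0], 0.75)]
side block_handle [([252.0, 195.0, 23.0, 39.0], 0.87)]
side microtube_rack [([229.0, 188.0, 25.0, 10.0], 0.63), ([200.0, 300.0, 42.0, 30.0], 0.38)]
side lab_timer [([201.0, 297.0, 41.0, 34.0], 0.84), ([200.0, 196.0, 105.0, 91.0], 0.73)]
side dropper_bottle [([288.0, 267.0, 18.0, 45.0], 0.79)]
{'clock': 0.7, 'joints': array([ 1.41757660e+00,  3.84674776e-01,  7.86320984e-03, -1.27162282e-05,
       -1.19401224e+00, -2.58639524e-01]), 'joint_vel': array([-0.00023606,  0.00033116,  0.00128007,  0.00252092,  0.00085426,
       -0.00162744]), 'joint_efforts': array([-3.07694236e-04, -3.91947091e+01,  1.88582718e+01,  4.18998331e+00,
       -3.17514296e-04,  1.41348746e-06]), 'position': array([250.13520881, 572.71534602, 231.31099802]), 'ee_rot': array([ 9.78870842e-01, -2.04479521e-01, -5.17986406e-06,  1.40343613e-05]), 'contact_force': array([ 0.27976411, -0.22225049,  0.12872386]), 'wrist_torque': array([ 0.01326733,  0.0555063 , -0.01526406]), 'gripper_width': 85.60338098762995}
```

View pics/top0.png

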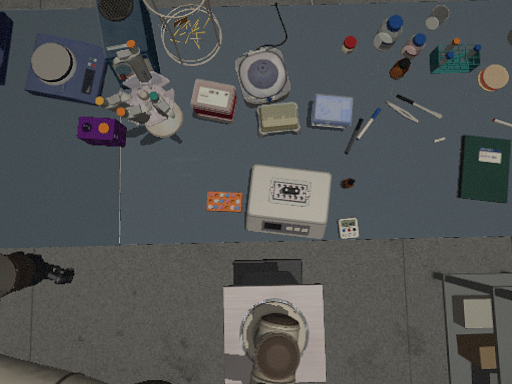

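View pics/side0.png

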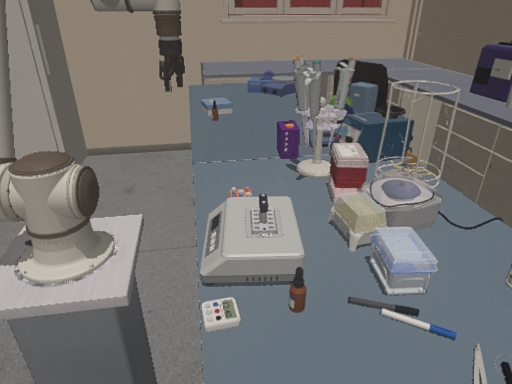

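Run:
```python
from h import *
a=get_image("top"); b=get_image("side")
A=a["img"][155:245,235:345]; B=b["img"][180:290,190:320]
A=cv2.resize(A,(0,0),fx=5,fy=5,interpolation=cv2.INTER_CUBIC)
cv2.imwrite("pics/a1.png",A[:,:,::-1]); cv2.imwrite("pics/b1.png",cv2.resize(B,(0,0),fx=5,fy=5,interpolation=cv2.INTER_CUBIC)[:,:,::-1])
```

```text
(no output)
```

View pics/a1.png

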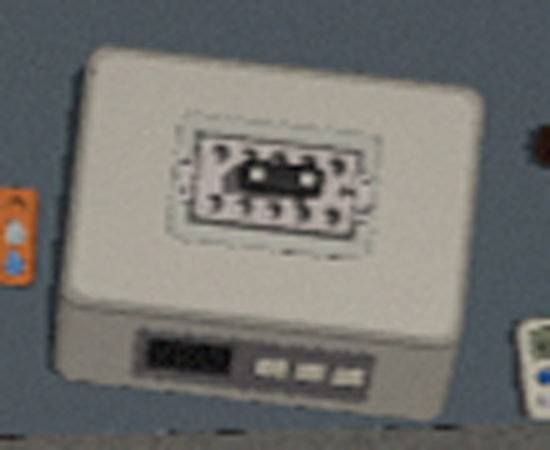

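View pics/b1.png

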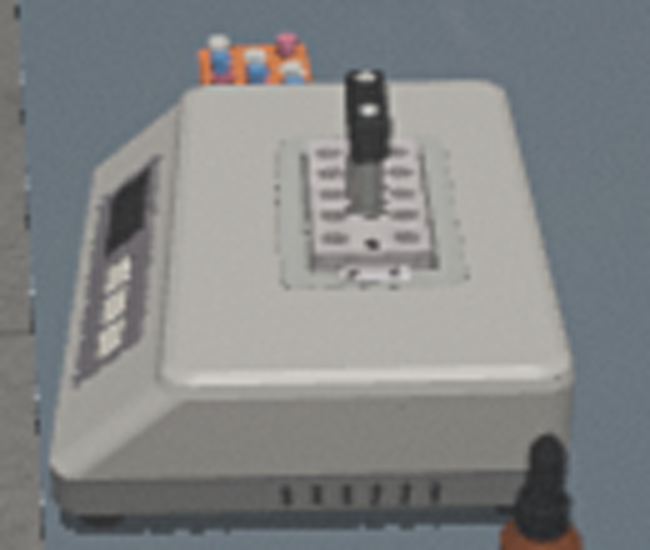

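Run:
```python
from h import *
a=get_image("top"); b=get_image("side")
def T(p,z): return at_z(a,235+(p[0]+.5)/5-.5,155+(p[1]+.5)/5-.5,z)
def S(p,z): return at_z(b,190+(p[0]+.5)/5-.5,180+(p[1]+.5)/5-.5,z)
def show(n,f,ps,z):
    P=np.array([f(p,z) for p in ps]); print(n,np.round(P[:,:2],1).tolist(),"mean",np.round(P.mean(0),1))
    return P
P=show("bolts top",T,[(258,173),(307,180)],134); d=P[0]-P[1]; print(np.linalg.norm(d),np.degrees(np.arctan2(-d[0],d[1])))
P=show("bolts side",S,[(367,76),(370,110)],134); d=P[0]-P[1]; print(np.linalg.norm(d),np.degrees(np.arctan2(-d[0],d[1])))
P=show("bl top",T,[(195,130),(362,152),(354,236),(188,217)],84)
for i,j in((0,1),(3,2)): d=P[i]-P[j]; print(np.linalg.norm(d),np.degrees(np.arctan2(-d[0],d[1])))
P=show("heater top",T,[(92,47),(482,93),(460,342),(62,302)],76)
for i,j in((0,1),(3,2)): d=P[i]-P[j]; print(np.linalg.norm(d),np.degrees(np.arctan2(-d[0],d[1])))
P=show("bl side",S,[(310,252),(435,250)],84); d=P[1]-P[0]; print(np.linalg.norm(d),np.degrees(np.arctan2(d[1],d[0])))
P=show("bl side back",S,[(308,142),(418,138)],84)
```

```text
bolts top [[442.8, -42.1], [438.0, -70.8]] mean [440.4 -56.4 134. ]
29.111483592381845 -9.443863295273387
bolts side [[444.8, -43.5], [440.2, -73.9]] mean [442.5 -58.7 134. ]
30.81176115001693 -8.521040425560413
bl top [[475.0, -7.7], [459.1, -109.9], [407.5, -103.3], [421.4, -2.0]] mean [440.7 -55.7  84. ]
103.4544280202641 -8.827674230147528
102.21894953366339 -7.815522929529987
heater top [[529.2, 54.6], [495.0, -186.5], [341.6, -167.0], [371.4, 76.4]] mean [434.3 -55.6  76. ]
243.5321614804253 -8.068834613418451
245.17379099113427 -6.993205632421159
bl side [[409.6, -102.1], [461.7, -109.6]] mean [ 435.7 -105.8   84. ]
52.67389195599026 -8.235190572271321
bl side back [[423.7, -10.5], [474.9, -15.6]] mean [449.3 -13.1  84. ]
```

Emit:
servo_tool(
  turn=[
    [0,0,0.04],
    [0,0,0.04],
    [0,0,0.04],
    [0,0,0.04],
    [0,0,0.04],
  ],
  dp=[
    [0.018,-0.058,0],
    [0.018,-0.058,0],
    [0.018,-0.058,0],
    [0.018,-0.058,0],
    [0.018,-0.058,0],
  ],
  fingers=[0.085,0.085,0.085,0.085,0.085],
)

```text
clock: 1.52
position: [340.7, 278.2, 230.2]
ee_rot: [0.995, -0.099, 0.001, -0.0]
contact_force: [1.4, 0.8, 0.2]
gripper_width: 85.0
```

Emit:
servo_tool(
  turn=[
    [0,0,0.014],
    [0,0,0.014],
    [0,0,0.014],
    [0,0,0.012],
    [0,0,0],
  ],
  dp=[
    [0.019,-0.061,0],
    [0.019,-0.061,0],
    [0.019,-0.061,0],
    [0.019,-0.061,0],
    [0.019,-0.061,0],
  ],
  fingers=[0.085,0.085,0.085,0.085,0.085],
)

```text
clock: 2.15
position: [432.6, -20.6, 233.0]
ee_rot: [0.998, -0.069, 0.005, -0.003]
contact_force: [1.9, 1.0, -0.1]
gripper_width: 84.9
```

Emit:
servo_tool(
  turn=[
    [0,0,0],
    [-0.005,0.01,-0.006],
    [0,0,0],
    [0,0,0],
    [0,0,0],
  ],
  dp=[
    [0.008,-0.036,-0.02],
    [0,0,-0.02],
    [0,0,0],
    [0,0,0],
    [0,0,0],
  ],
  fingers=[0.085,0.085,0.085,0.085,0.085],
)

```text
clock: 2.78
position: [442.5, -61.3, 194.6]
ee_rot: [0.997, -0.075, 0.002, -0.0]
contact_force: [-0.0, -0.3, 0.4]
gripper_width: 85.3
```

Run:
```python
from h import *
print(read_state()["position"],read_state()["ee_rot"])
b=get_image("side"); a=get_image("top")
cv2.imwrite("pics/c1.png",np.hstack([cv2.resize(x["img"][r:r+110,c:c+100],(0,0),fx=4,fy=4,interpolation=cv2.INTER_CUBIC)[:,:,::-1] for x,r,c in((b,150,205),(a,140,240))]))
```

```text
[442.46661824 -61.27875236 194.61986761] [ 9.97159051e-01 -7.52834473e-02  2.49474293e-03 -8.25262437e-05]
```

View pics/c1.png

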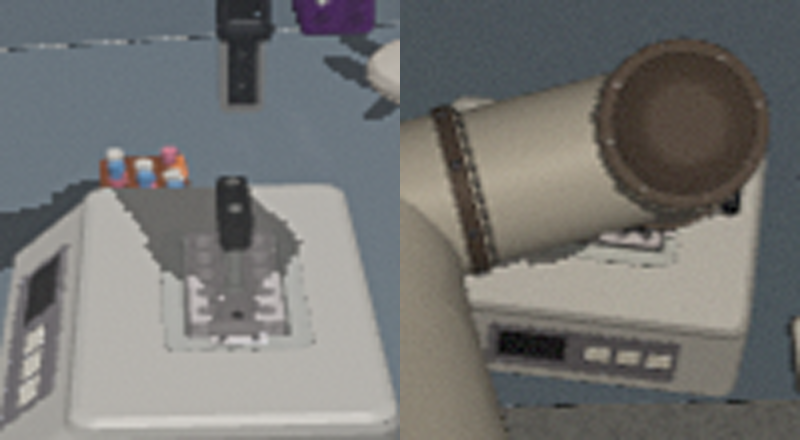

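Run:
```python
from h import *
b=get_image("side")
c=np.array([442.5,-61.3,194.6]); yv=np.array([np.sin(.150),np.cos(.150),0])
for o in(43,50,57): print(o,(proj(b,c-yv*o+[0,0,13])-[205,150])*4)
h=np.array([441,-57,134.])
for s in(-25,-15,15,25): print(s,(proj(b,h+np.array([.144,.99,0])*s)-[205,150])*4)
```

```text
43 [[239.27286392 104.27153087]]
50 [[239.91547402 110.38204169]]
57 [[240.56943109 116.60070681]]
-25 [[231.94226716 213.95780934]]
-15 [[231.08474544 204.74908564]]
15 [[228.62545776 178.34118966]]
25 [[227.84140991 169.92262888]]
```

Emit:
servo_tool(
  turn=[
    [0,0.005,0],
    [0,0,0],
    [0,0,0],
    [0,0,0],
    [0,0,0],
  ],
  dp=[
    [0,0.003,-0.03],
    [0,0,-0.03],
    [0,0,-0.025],
    [0,0,0],
    [0,0,0],
  ],
  fingers=[0.085,0.085,0.085,0.085,0.085],
)

```text
clock: 3.55
position: [444.9, -56.6, 110.7]
ee_rot: [0.997, -0.073, 0.004, -0.001]
contact_force: [-0.7, 0.5, 0.5]
gripper_width: 84.8
```

Emit:
servo_tool(
  turn=[
    [-0.001,0.009,0],
    [0,0,0],
    [0,0,0],
    [0,0,0],
    [0,0,0],
  ],
  dp=[
    [-0.003,-0.0015,-0.0105],
    [0,0,0],
    [0,0,0],
    [0,0,0],
    [0,0,0],
  ],
  fingers=[0.085,0.085,0.085,0.06,0.06],
)

```text
clock: 4.18
position: [443.4, -57.9, 102.1]
ee_rot: [0.997, -0.073, 0.002, -0.0]
contact_force: [1.0, 0.1, 0.9]
gripper_width: 59.7
```

Run:
```python
from h import *
s=read_state();print(s["position"],s["ee_rot"],s["contact_force"],s["gripper_width"])
b=get_image("side")
cv2.imwrite("pics/d1.png",cv2.resize(b["img"][150:260,205:305],(0,0),fx=5,fy=5,interpolation=cv2.INTER_CUBIC)[:,:,::-1])
```

```text
[443.40863629 -57.85949832 102.09058777] [ 9.97315929e-01 -7.31942684e-02  1.81367486e-03 -4.97412971e-04] [1.02829002 0.12584424 0.85931201] 59.74913892532596
```

View pics/d1.png

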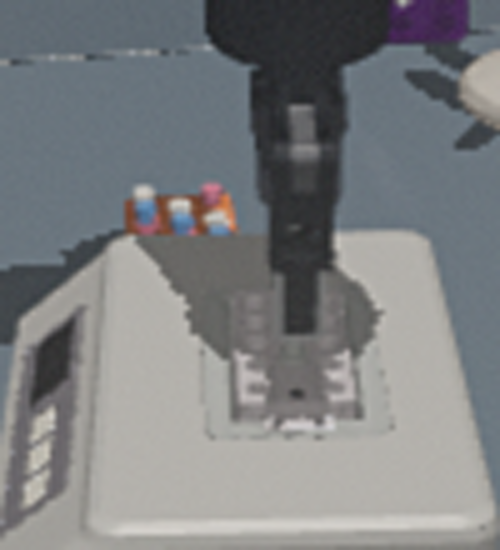

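Emit:
servo_tool(
  turn=[
    [-0.001,0.004,0],
    [0,0,0],
    [0,0,0],
    [0,0,0],
    [0,0,0],
  ],
  dp=[
    [-0.0017,0,-0.002],
    [0,0,0],
    [0,0,0],
    [0,0,0],
    [0,0,0],
  ],
  fingers=[0.058,0.053,0.051,0.04,0.03],
)

```text
clock: 4.85
position: [441.8, -57.4, 100.3]
ee_rot: [0.997, -0.073, 0.0, -0.0]
contact_force: [0.0, 0.3, 0.1]
gripper_width: 49.0
```

Run:
```python
from h import *
s=read_state();print(s["position"],s["ee_rot"],s["contact_force"],s["wrist_torque"],s["gripper_width"])
```

```text
[441.7634304  -57.35797409 100.33026553] [ 9.97339502e-01 -7.28965620e-02  2.28496452e-05 -9.49589706e-05] [0.02878028 0.25491557 0.05286454] [0.13169537 0.04876537 0.02858158] 49.045141674595534
```

Emit:
servo_tool(
  turn=[
    [0.015,-0.0022,0],
    [0.015,-0.0022,0],
    [0.015,-0.0022,0],
    [0.015,-0.0022,0],
    [0,0,0],
  ],
  dp=[
    [-0.00013,-0.0009,0.0006],
    [-0.00013,-0.0009,0.0006],
    [-0.00013,-0.0009,0.0006],
    [-0.00013,-0.0009,0.0006],
    [0,0,0],
  ],
  fingers=[0.03,0.03,0.03,0.03,0.03],
)

```text
clock: 5.48
position: [441.5, -61.0, 103.3]
ee_rot: [0.997, -0.073, 0.002, -0.033]
contact_force: [-1.6, 4.3, 4.4]
gripper_width: 49.2
```

```bash
cat > st.py <<'E'
from h import *
from scipy.spatial.transform import Rotation as R
s=read_state(); P=s["position"]
r0=R.from_quat([.99734,-.0729,0,0]); yaw=-0.146
u=np.array([np.cos(yaw),np.sin(yaw),0]); v=np.array([-u[1],u[0],0])
rv=(R.from_quat(s["ee_rot"])*r0.inv()).as_rotvec(); t=rv@u
d=P-np.array([441.76,-57.36,100.33]); dy=d@v; dz=d[2]
# block origin & ends in heater frame, assuming rigid grip (TCP at block (0,60.3))
oy=dy+60.3*np.sin(t); oz=60.3+dz-60.3*np.cos(t)
print("t %.2f tilt %.4f (other %.4f, yaw %.4f) dx %.1f  oy %.2f oz %.2f endL z %.2f endR z %.2f"%(s["clock"],t,rv@v,rv[2],d@u,oy,oz,oz+48*np.sin(t),oz-48*np.sin(t)))
print("endL y %.2f endR y %.2f"%(oy+48*np.cos(t)-48,oy-48*np.cos(t)+48))
print("F",np.round(s["contact_force"],1),"Mu %.2f"%(s["wrist_torque"]@u),np.round(s["wrist_torque"],2),"w %.1f"%s["gripper_width"])
E
python3 st.py
```

```text
t 5.47 tilt 0.0654 (other -0.0001, yaw -0.0001) dx 0.2  oy 0.31 oz 3.12 endL z 6.26 endR z -0.02
endL y 0.21 endR y 0.41
F [-1.6  4.3  4.4] Mu 1.26 [1.34 0.45 0.12] w 49.2
```

```bash
cat > ht.py <<'E'
from h import *
b=get_image("side")["img"]; a=cv2.cvtColor(cv2.imread("pics/side0.png"),cv2.COLOR_BGR2GRAY); g=cv2.cvtColor(b,cv2.COLOR_RGB2GRAY)
p=np.float32([[212,226],[208,240],[211,255],[205,256],[202,278],[223,266],[255,278],[276,276],[302,257],[202,240],[242,273]]).reshape(-1,1,2)
q,ok,e=cv2.calcOpticalFlowPyrLK(a,g,p,None,winSize=(13,13),maxLevel=1)
for i in range(len(p)): print(p[i,0].astype(int),np.round(q[i,0]-p[i,0],2),ok[i,0],round(float(e[i,0]),1))
cv2.imwrite("pics/now.png",cv2.resize(b[150:300,195:315],(0,0),fx=4,fy=4,interpolation=cv2.INTER_CUBIC)[:,:,::-1])
E
python3 ht.py
```

```text
[212 226] [ 0.05 -0.05] 1 2.6
[208 240] [-0.01 -0.  ] 1 2.1
[211 255] [-0.01 -0.03] 1 2.4
[205 256] [-0.05 -0.03] 1 2.3
[202 278] [0.11 0.12] 1 2.1
[223 266] [-5.78  4.42] 1 5.6
[255 278] [-0.03  0.1 ] 1 1.9
[276 276] [-0.02  0.16] 1 1.8
[302 257] [0.16 0.09] 1 2.0
[202 240] [-0.    0.06] 1 2.0
[242 273] [0.04 0.11] 1 1.9
```

View pics/now.png

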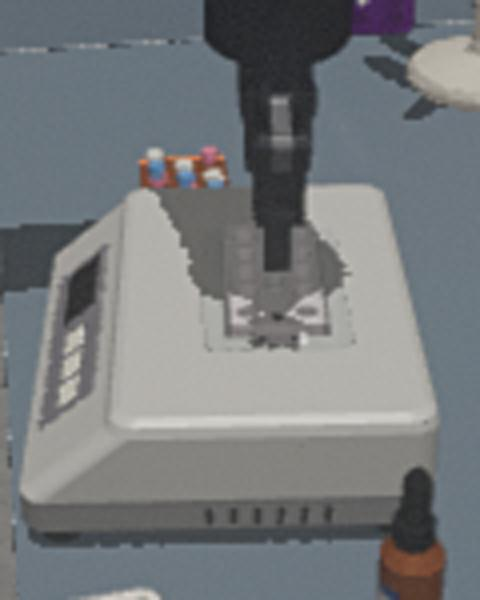

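Emit:
servo_tool(
  turn=[
    [-0.029,0.0042,0],
    [-0.029,0.0042,0],
    [-0.029,0.0042,0],
    [-0.029,0.0042,0],
    [0,0,0],
  ],
  dp=[
    [0.00025,0.00175,0.00125],
    [0.00025,0.00175,0.00125],
    [0.00025,0.00175,0.00125],
    [0.00025,0.00175,0.00125],
    [0,0,0],
  ],
  fingers=[0.03,0.03,0.03,0.03,0.03],
)

```text
clock: 6.15
position: [442.1, -54.4, 105.0]
ee_rot: [0.997, -0.075, -0.001, 0.026]
contact_force: [-0.7, -0.3, 4.0]
gripper_width: 49.3
```

```bash
python3 st.py; python3 ht.py
```

```text
t 6.15 tilt -0.0527 (other -0.0019, yaw -0.0037) dx -0.1  oy -0.25 oz 4.75 endL z 2.22 endR z 7.28
endL y -0.32 endR y -0.19
F [-0.7 -0.3  4. ] Mu 0.09 [ 0.08 -0.03  0.01] w 49.3
[212 226] [ 0.04 -0.06] 1 1.7
[208 240] [-0.02  0.  ] 1 2.0
[211 255] [ 0.02 -0.04] 1 2.1
[205 256] [-0.03 -0.03] 1 2.1
[202 278] [0.08 0.1 ] 1 2.0
[223 266] [-5.95  4.52] 1 5.8
[255 278] [-0.01  0.11] 1 1.7
[276 276] [-0.02  0.13] 1 1.7
[302 257] [0.13 0.07] 1 1.8
[202 240] [-0.01  0.01] 1 1.9
[242 273] [0.06 0.08] 1 2.0
```

Emit:
servo_tool(
  turn=[
    [0.028,-0.002,0.004],
    [0.028,-0.0041,0],
    [0.028,-0.0041,0],
    [0.028,-0.0041,0],
    [0,0,0],
  ],
  dp=[
    [-0.00024,-0.00165,0.0016],
    [-0.00024,-0.00165,0.0016],
    [-0.00024,-0.00165,0.0016],
    [-0.00024,-0.00165,0.0016],
    [0,0,0],
  ],
  fingers=[0.03,0.03,0.03,0.03,0.03],
)

```text
clock: 6.82
position: [441.0, -61.0, 108.7]
ee_rot: [0.997, -0.073, 0.002, -0.034]
contact_force: [-0.2, 2.1, 2.8]
gripper_width: 48.8
```

```bash
python3 st.py; python3 ht.py | sed -n '1,4p;8,9p'
```

```text
t 6.83 tilt 0.0676 (other 0.0002, yaw -0.0008) dx -0.2  oy 0.34 oz 8.53 endL z 11.78 endR z 5.29
endL y 0.23 endR y 0.45
F [-0.2  2.1  2.8] Mu 0.56 [0.59 0.15 0.08] w 48.8
[212 226] [ 0.07 -0.07] 1 2.8
[208 240] [-0.02 -0.01] 1 2.2
[211 255] [-0.05 -0.02] 1 2.6
[205 256] [-0.07 -0.04] 1 2.4
[276 276] [-0.02  0.16] 1 1.8
[302 257] [0.16 0.09] 1 2.0
```

View pics/now.png

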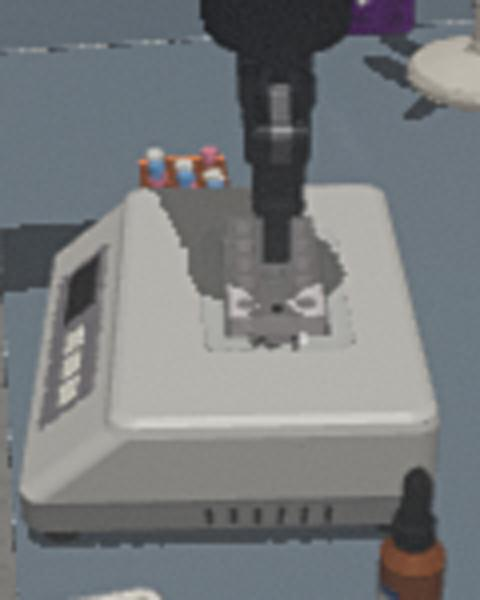

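Emit:
servo_tool(
  turn=[
    [-0.031,0.0045,0.001],
    [-0.031,0.0045,0.001],
    [-0.031,0.0045,0.001],
    [-0.031,0.0045,0.001],
    [0,0,0],
  ],
  dp=[
    [0.00028,0.00187,0.0021],
    [0.00028,0.00187,0.0021],
    [0.00028,0.00187,0.0021],
    [0.00028,0.00187,0.0021],
    [0,0,0],
  ],
  fingers=[0.03,0.03,0.03,0.03,0.03],
)

```text
clock: 7.5
position: [441.6, -54.1, 114.0]
ee_rot: [0.997, -0.073, -0.002, 0.032]
contact_force: [0.0, 1.0, 7.3]
gripper_width: 49.0
```

```bash
python3 st.py; python3 ht.py | sed -n '1,4p;8,9p'
```

```text
t 7.50 tilt -0.0634 (other -0.0001, yaw 0.0003) dx -0.6  oy -0.65 oz 13.78 endL z 10.74 endR z 16.82
endL y -0.75 endR y -0.55
F [0.  1.  7.3] Mu -0.31 [-0.27  0.24 -0.02] w 49.0
[212 226] [-0.   -0.19] 1 2.7
[208 240] [ 0.03 -0.04] 1 2.7
[211 255] [-0.07 -0.05] 1 2.9
[205 256] [-0.07 -0.1 ] 1 2.5
[276 276] [-0.1   0.08] 1 2.1
[302 257] [0.12 0.05] 1 2.3
```

Emit:
servo_tool(
  turn=[
    [0.03,-0.0044,0],
    [0.03,-0.0044,0],
    [0.03,-0.0044,0],
    [0.03,-0.0044,0],
    [0,0,0],
  ],
  dp=[
    [-0.00015,-0.0017,0.0021],
    [-0.00015,-0.0017,0.0021],
    [-0.00015,-0.0017,0.0021],
    [-0.00015,-0.0017,0.0021],
    [0,0,0],
  ],
  fingers=[0.03,0.03,0.03,0.03,0.03],
)

```text
clock: 8.18
position: [438.8, -60.2, 120.5]
ee_rot: [0.997, -0.073, 0.001, -0.032]
contact_force: [1.6, 0.6, -1.9]
gripper_width: 49.2
```

```bash
python3 st.py; python3 ht.py | sed -n '1,4p;8,9p'
```

```text
t 8.18 tilt 0.0647 (other 0.0030, yaw -0.0002) dx -2.5  oy 0.65 oz 20.26 endL z 23.37 endR z 17.16
endL y 0.55 endR y 0.75
F [ 1.6  0.6 -1.9] Mu 0.05 [ 0.   -0.34  0.01] w 49.2
[212 226] [ 0.03 -0.27] 1 3.3
[208 240] [ 0.02 -0.04] 1 3.1
[211 255] [-0.06 -0.05] 1 3.2
[205 256] [-0.07 -0.1 ] 1 2.8
[276 276] [-0.12  0.09] 1 2.2
[302 257] [0.17 0.04] 1 2.5
```

Emit:
servo_tool(
  turn=[
    [-0.018,0.0015,0],
    [-0.018,0.002,0],
    [-0.018,0.002,0],
    [-0.018,0.002,0],
    [0,0,0],
  ],
  dp=[
    [0.0009,0.00075,0.0016],
    [0.0008,0.00075,0.0016],
    [0.0008,0.00075,0.0016],
    [0.0008,0.00075,0.0016],
    [0,0,0],
  ],
  fingers=[0.03,0.03,0.03,0.03,0.03],
)

```text
clock: 8.85
position: [439.7, -56.5, 125.5]
ee_rot: [0.997, -0.072, -0.003, 0.008]
contact_force: [-0.4, -0.8, -4.4]
gripper_width: 49.1
```

```bash
python3 st.py; python3 ht.py | sed -n '1,4p;8,9p'
```

```text
t 8.85 tilt -0.0157 (other 0.0058, yaw 0.0015) dx -2.2  oy -0.42 oz 25.16 endL z 24.40 endR z 25.91
endL y -0.43 endR y -0.42
F [-0.4 -0.8 -4.4] Mu 0.05 [ 0.05 -0.02 -0.  ] w 49.1
[212 226] [ 0.  -0.2] 1 2.6
[208 240] [ 0.02 -0.03] 1 2.9
[211 255] [-0.06 -0.06] 1 3.2
[205 256] [-0.07 -0.11] 1 2.7
[276 276] [-0.1  0.1] 1 2.3
[302 257] [0.16 0.05] 1 2.5
```

Emit:
servo_tool(
  turn=[
    [0.008,-0.005,-0.001],
    [0.008,-0.004,0],
    [0,0,0],
    [0,0,0],
    [0,0,0],
  ],
  dp=[
    [0.0015,-0.0004,0.001],
    [0.0012,-0.0004,0.002],
    [0,0,0.003],
    [0,0,0.003],
    [0,0,0],
  ],
  fingers=[0.03,0.03,0.03,0.03,0.03],
)

```text
clock: 9.52
position: [442.5, -57.9, 135.2]
ee_rot: [0.997, -0.074, 0.001, -0.002]
contact_force: [-0.1, 0.3, -6.1]
gripper_width: 49.4
```

```bash
python3 st.py
```

```text
t 9.53 tilt 0.0032 (other -0.0013, yaw -0.0014) dx 0.8  oy -0.28 oz 34.89 endL z 35.04 endR z 34.73
endL y -0.28 endR y -0.28
F [-0.1  0.3 -6.1] Mu -0.03 [-0.03  0.02  0.04] w 49.4
```

Free. Raise another 15 mm, to the underside about 14 mm over the rim.

Emit:
servo_tool(
  turn=[
    [-0.003,0.0015,0.001],
    [0,0,0],
    [0,0,0],
    [0,0,0],
    [0,0,0],
  ],
  dp=[
    [-0.0007,0.0004,0.005],
    [0,0,0.005],
    [0,0,0.0045],
    [0,0,0],
    [0,0,0],
  ],
  fingers=[0.03,0.03,0.03,0.03,0.03],
)

```text
clock: 10.15
position: [441.6, -57.4, 150.8]
ee_rot: [0.997, -0.073, 0.0, 0.0]
contact_force: [-0.1, -0.1, -5.2]
gripper_width: 49.3
```

```bash
python3 st.py; python3 ht.py
```

```text
t 10.15 tilt -0.0001 (other -0.0002, yaw -0.0002) dx -0.2  oy -0.08 oz 50.52 endL z 50.51 endR z 50.52
endL y -0.08 endR y -0.08
F [-0.1 -0.1 -5.2] Mu -0.01 [-0.    0.02 -0.01] w 49.3
[212 226] [ 0.02 -0.22] 1 2.8
[208 240] [ 0.02 -0.04] 1 3.5
[211 255] [-0.08 -0.06] 1 3.7
[205 256] [-0.08 -0.11] 1 3.1
[202 278] [0.12 0.13] 1 2.6
[223 266] [-6.79  5.21] 1 7.6
[255 278] [-0.    0.09] 1 2.4
[276 276] [-0.12  0.13] 1 2.5
[302 257] [0.17 0.07] 1 2.8
[202 240] [0.01 0.06] 1 3.0
[242 273] [0.02 0.12] 1 2.6
```

View pics/now.png

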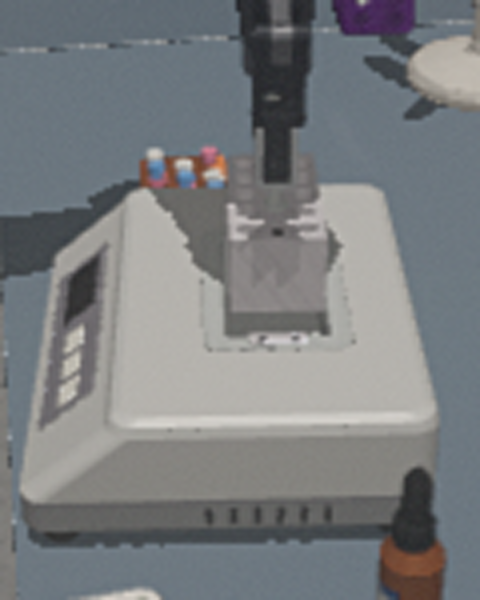

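Run:
```python
from h import *
b=get_image("side"); u=np.array([.989,-.145,0]); v=np.array([.145,.989,0]); c=np.array([441.8,-57.5,0])
for z in(80,85,90.5,95,134.5):
    for x,y in((-25,-48),(25,-48),(-25,48),(25,48)): print(z,x,y,np.round((proj(b,c+u*x+v*y+[0,0,z])[0]-[195,150]+.5)*4-.5,0),end=" ")
    print()
g=b["img"][220:240,255:275].mean((1,2)).round(); print(list(zip(range(220,240),g)))
```

```text
80 -25 -48 [229. 327.] 80 25 -48 [323. 326.] 80 -25 48 [226. 236.] 80 25 48 [311. 235.] 
85 -25 -48 [229. 319.] 85 25 -48 [323. 318.] 85 -25 48 [226. 228.] 85 25 48 [311. 227.] 
90.5 -25 -48 [229. 310.] 90.5 25 -48 [324. 309.] 90.5 -25 48 [226. 220.] 90.5 25 48 [311. 219.] 
95 -25 -48 [229. 303.] 95 25 -48 [324. 302.] 95 -25 48 [226. 214.] 95 25 48 [312. 212.] 
134.5 -25 -48 [228. 238.] 134.5 25 -48 [326. 236.] 134.5 -25 48 [225. 153.] 134.5 25 48 [313. 152.] 
[(220, np.float64(132.0)), (221, np.float64(133.0)), (222, np.float64(134.0)), (223, np.float64(134.0)), (224, np.float64(134.0)), (225, np.float64(135.0)), (226, np.float64(136.0)), (227, np.float64(132.0)), (228, np.float64(103.0)), (229, np.float64(101.0)), (230, np.float64(102.0)), (231, np.float64(100.0)), (232, np.float64(104.0)), (233, np.float64(148.0)), (234, np.float64(165.0)), (235, np.float64(180.0)), (236, np.float64(162.0)), (237, np.float64(159.0)), (238, np.float64(178.0)), (239, np.float64(178.0))]
```

Emit:
servo_tool(
  turn=[
    [0,0,0],
    [0,0,0],
    [0,0,0],
    [0,0,0],
    [0,0,0],
  ],
  dp=[
    [0,0,0],
    [0,0,0],
    [0,0,0],
    [0,0,0],
    [0,0,0],
  ],
  fingers=[0.03,0.03,0.03,0.03,0.03],
)

```text
clock: 10.88
position: [441.4, -57.5, 150.4]
ee_rot: [0.997, -0.073, -0.0, 0.0]
contact_force: [-0.4, -0.3, -5.3]
gripper_width: 49.3
```

```bash
python3 st.py
```

```text
t 10.88 tilt -0.0005 (other 0.0008, yaw -0.0003) dx -0.4  oy -0.21 oz 50.06 endL z 50.04 endR z 50.09
endL y -0.21 endR y -0.21
F [-0.4 -0.3 -5.3] Mu -0.01 [-0.01  0.01  0.04] w 49.3
```

```bash
python3 -c "
from bench import *
print(job_done())"
```

```text
the job is handed in; nothing more can be done
None
```

The block is out of the well and still in the gripper. It hangs level and at rest over the well, with its underside about 13–14 mm above the rim. I handed the job in at about 11 s of the 35 s allowed.

I gripped the handle over its two ends and rocked the block five times to about ±0.06 rad, ending alternately up. I then levelled it and raised it straight up.

**Last checks**
- **Block pose:** the tool's tilt is under 0.001 rad and it sits about 0.5 mm from where I gripped the handle. The block's edges in the side picture agree with this pose to about 1–2 mm.
- **Grip:** the jaws are 49.3 mm apart and the load is 5.3 N, which fits the block's weight alone.
- **Heater:** tracked points on it moved no more than about 0.2 pixel from the first side picture, so it stayed standing where it was. One tracked point disagreed, jumping several pixels. It sat on a featureless patch, so I disregarded it.
- **Things around it:** I did not measure the rack, timer and bottle afterwards. The tool stayed well above or away from them. The rack and bottle look unmoved in the last side view, where only the timer's edge shows.

**One slip:** during the last rocks the block drifted about 2.5 mm sideways in the well, which is its full side clearance. No side force above about 2 N showed in the readings I took, and I centred it before the final lift.

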